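Check the spring travel of a tilt mount against its index

TASK

Two tilt mounts stand on the bench, one carrying a round window and one a square cell. Check the spring corner of the mount with the round window: with the fingertips gently press down the domed pad on its corner until the tip of the pointer is level with the index tab on the upright post, not well past it, keep it there for a good second, then let the corner spring fully back up. Press only: grip nothing, and leave the index tab, the other mount and the things around them as they are.

Things in the scene. Friction and masses are not known exactly. Their poses are not given: they have to be found in the camera images.
- round_mount: Fixed base of the mount with the round window: aluminium diamond 170 mm corner to corner, 12 mm thick. Origin at the centre of its underside; z up; y points along the pointer to the white scale post (12 x 8 mm, top 112 mm above the bench, 190 mm along y). Its x axis is the direction of the tilt hinge.
- round_plate: Its aluminium tilt plate: 127 mm square, 10 mm thick, set as a diamond, a round steel-rimmed window (60 mm across, 14 mm tall) on its middle. Origin at its centre, on the hinge (its x axis), 78 mm above the bench. A spring holds it level against a stop; pressed at the pad its +y corner goes down, at most 0.36 rad (3 N at the pad to start, 7 to 12 N at the index), and springs back when let go.
- round_pad (a point): Top of the domed steel pad (26 mm across, standing 6 mm over the plate) on the plate's +y corner; 70 mm from the hinge, 89 mm above the bench at rest. This is the place to press.
- round_tip (a point): Tip of the thin dark pointer that reaches out from the same corner over the bench towards the scale post; 150 mm from the hinge, 78 mm above the bench at rest. It goes down 2.1 times as far as the pad.
- round_index: Black index tab on that mount's scale post, 10 mm tall and 10 mm wide. Origin in the middle of its end face, which points at the pointer, 153 mm from the hinge; 42 to 60 mm above the bench, different each time. Held on the post by friction; not to be moved.
- square_mount: The second mount, of the same make and size, its plate carrying a square clear cell (52 mm, 16 mm tall) instead of the round window. Origin and axes as for round_mount. To be left alone.
- square_tip (a point): Pointer tip of the second mount, as round_tip; to stay where it is.
- bottle: White reagent bottle, blue cap, 72 mm across, 150 mm tall; origin under its centre. Bystander.
- dish: Low glass dish, 84 mm across, 20 mm tall; origin under its centre. Bystander.
- driver: Screwdriver, 160 mm long, lying on the bench; origin under its middle. Bystander.
- beaker: Glass beaker, 72 mm across, 85 mm tall; origin under its centre. Bystander.

How it is judged:
On the way, in this order (a step that is already met when the one before it is completed fails the run):
1. the fingers press the round mount's plate and its pointer tip stays level with the index tab (within 5 mm) for 0.8 s (z of round_tip in the frame of round_index between -0.005 and 0.005 m and contact force between the fingers and round_plate above 1 N), for 0.8 s.
2. the corner is let go and has sprung back up (distance of round_tip from where it was at the start of the episode below 0.004 m and contact force between the fingers and round_plate below 0.1 N), for 0.3 s.
At the end, for the whole second after the job is handed in: After the press the round mount's plate is back at rest (pointer tip within 4 mm of where it started), its index tab within 4 mm and the other mount's pointer within 6 mm of their starts, and the bottle, dish, screwdriver and beaker within 20 mm of theirs (distance of each of round_tip, round_index from where it was at the start of the episode below 0.004 m and angular speed of round_plate below 0.05 rad/s and distance of square_tip from where it was at the start of the episode below 0.006 m and distance of each of bottle, dish, driver, beaker from where it was at the start of the episode below 0.02 m); the robot touches nothing.
It fails at once if the pointer is pressed more than 12 mm past the middle of the index tab (z of round_tip in the frame of round_index below -0.012 m).
It fails at once if the plate is pressed or squeezed with more than 25 N (contact force between the fingers and round_plate above 25 N).
It fails at once if the index tab is shifted by more than 4 mm (distance of round_index from where it was at the start of the episode above 0.004 m).
It fails at once if the other mount's pointer is moved by more than 6 mm (distance of square_tip from where it was at the start of the episode above 0.006 m).
It fails at once if a bystander is lifted or shifted by more than 20 mm (distance of any of bottle, dish, driver, beaker from where it was at the start of the episode above 0.02 m).
It also fails if it takes over 45 s, if anything falls off the work surface, if the arm or the gripper's body presses on something with over 40 N, if the wrist force passes 120 N, or if a joint passes its speed limit or range.

ROBOT

A 6-joint arm with a two-finger parallel gripper is mounted at the origin on the work surface. World frame = base frame: x ahead of the robot, y to its left, z up, the work surface at z = 0. Lengths are in m, angles in rad, forces in N, time in s.
With the tool pointing down it reaches from about 0.3 to 0.85 m from the base axis. Payload 4.2 kg.
Tool frame: the origin (TCP) lies midway between the tips of the shut fingers; the grasp point (between the pads) lies 19 mm behind it (manip.grip_point_offset is the z of the grasp point in the tool frame, in m); z points along the fingers, y is the line along which they close (so a half turn about z gives the same grasp; the last joint's range is limited). The gripper opens to 91 mm and grips with 3 to 60 N. Pads are 32 mm wide; open, the fingers measure 118 mm over their backs; the gripper's body (76 mm by 178 mm) begins 60 mm behind the grasp point.
Start: joints at [1.264, 0.32, 1.565, -0, 1.257, -0.02], TCP at [0.163, 0.552, 0.214] pointing down, gripper open.
Joint ranges: [-3.11, 3.11], [-0.84, 2.01], [0.21, 2.61], [-1.34, 4.49], [0.05, 2.63], [-2.56, 2.56]. Speed limits (rad/s): [2.57, 2.57, 3.14, 3.14, 3.14, 3.14].

INTERFACE

Orientations are given as a unit quaternion [x, y, z, w].
In Python, from cell import manip gives the robot as it stands. The module is installed in compiled form; this text tells all that it offers.
- The arm moves only by the tool carry_out, never from a script. Its argument "moves" is one flat list of numbers, 7 for each row, row after row: the turn, a rotation vector about the world's x, y, z in rad, then the shift along the world's x, y, z in m, then the opening, from 0 (shut) to 1 (fully open). In form: [rx, ry, rz, dx, dy, dz, claw, rx, ry, rz, dx, dy, dz, claw, ...]. A call has 1 to 20 rows; each row is the pose to reach, as a shift and turn from the pose commanded when the call began; what a row does not reach only later rows make up. A row lasts 1/10 s, in which the tool goes at most 50 mm and 8.59 degrees, less where a joint would pass 70% of its speed; a pose out of reach is approached as far as the arm can. A call with a gripper value outside its range is refused whole. The fingers move at their own pace and stop on an object; the grip force is fixed at half the most. Time passes only in rows, so rows that repeat a pose let the fingers close. It gives the time, the measured TCP pose, the force, the opening and the grip force at its end, in the units of the state.
- manip.state(): the state, without advancing time (a new reading comes with each control period).
- manip.grab_frame(name): name is "scene" or "top" or "wrist"; returns a dict with "frame" (480x640x3 uint8, blue, green, red), "mtx" (3x3 intrinsics, pixels), "T" (4x4, takes a point from camera to world coordinates). Camera axes: x right, y down, z forward; pixel columns grow to the right and rows downward; lengths in m; the calibration is good to about 2 mm. A picture is of the moment at which its call begins. There is no depth.
- manip.finish_job(): hands the job in; it is judged then, once.
Trained networks look in a picture, given as the dict that the camera call returned (one of the last four; its "shot" number tells which), for a name from the list of things; names that differ only in an ending like _2 or _b are one class to them, and where a whole thing is asked for, a point or a joint stands for the part that bears it (a point fixed in the world has none). Each returns a list of dicts, best first, with "score" (0 to 1); they miss things now and then, are a little off and sometimes report something else, mostly with a low value. They report only what shows in the picture. A call takes as long as a camera call.
- manip.boxes_of(picture, name): "box" ([centre column, centre row, width, height] as shares, 0 to 1, of the picture: columns of its width, rows of its height, round what is visible of it).
- manip.masks_of(picture, name): "mask" (480x640 bool, what is visible of it) and "box" ([centre column, centre row, width, height] as shares, 0 to 1, of the picture: columns of its width, rows of its height, round what is visible of it).
- manip.mark_of(picture, name): "centre" ([row, column] as shares, 0 to 1, of the picture: columns of its width, rows of its height: a listed point, or the origin of a listed thing).
The state is a dict: "clock": time; "joint_positions": joint angles; "joint_vel": joint speeds; "effort": joint torques, N m; "position": TCP position; "tcp_rot": TCP orientation; "wrist_force": force on the tool from outside, world axes, zero at the start; "moment": the same for the moment, N m; "opening": finger opening in m; "grip_force": force on a finger pad.
Only numpy, scipy, OpenCV 4.12 (cv2) and the standard library are available. Lean on these libraries where they do the work, as an engineer would, in place of code of your own. Each camera call takes 0.05 s, during which the arm holds its last target. There are 200 camera calls.

## Working session

There is one attempt and no reset: what is moved stays moved. The work goes in short steps, Python scripts to look and compute and a tool call to move; the robot and the scene stay as the last step left them, time stands still between calls to the robot, and variables do not carry over. Pictures are saved under pics/ and viewed, at most 10 in all, crops included, and the job is handed in when it is done.

Besides the shell and the picture viewer there is one more tool, called after ">>>" as name(argument=value, ...) on one line, values as JSON. carry_out: Moves the arm, as the interface text tells. Its arguments: {"type":"object","properties":{"moves":{"type":"array"}},"required":["moves"]}

```bash
mkdir -p pics
cat > h.py <<'E'
import numpy as np, cv2
from cell import manip
def ray(p,px):
    d=np.linalg.inv(p["mtx"])@np.array([px[0],px[1],1.]); d=p["T"][:3,:3]@d
    return p["T"][:3,3],d
def atz(p,px,z):
    o,d=ray(p,px); return o+d*(z-o[2])/d[2]
def proj(p,X):
    c=np.linalg.inv(p["T"])@np.append(X,1); q=p["mtx"]@c[:3]; return q[:2]/q[2]
def mark(p,n):
    return [(round(m["score"],2),np.array([m["centre"][1]*640,m["centre"][0]*480])) for m in manip.mark_of(p,n)[:3]]
E
python3 - <<'E'
from h import *
np.set_printoptions(precision=4,suppress=True)
Z=dict(round_mount=0,round_plate=.078,round_pad=.089,round_tip=.078,round_index=.051,square_mount=0,square_tip=.078,bottle=0,dish=0,driver=0,beaker=0)
for c in("scene","top"):
    p=manip.grab_frame(c); cv2.imwrite(f"pics/{c}0.png",p["frame"]); print(c,p["T"][:3,3],p["T"][:3,2])
    for n in Z:
        for s,u in mark(p,n): print(n,s,u,atz(p,u,Z[n]))
print(manip.state())
E
```

```text
scene [1.0823 0.8483 0.9808] [-0.3509 -0.66   -0.6643]
round_mount 0.74 [367.104 300.72 ] [0.5489 0.1074 0.    ]
round_plate 0.95 [367.68 274.08] [0.5472 0.1012 0.078 ]
round_pad 0.63 [395.904 291.504] [0.5316 0.183  0.089 ]
round_tip 0.62 [424.32  312.384] [0.5091 0.2515 0.078 ]
round_index 0.76 [428.096 321.984] [0.5013 0.2585 0.051 ]
round_index 0.34 [368.384 273.216] [0.5284 0.0774 0.051 ]
square_mount 0.95 [312.384 201.6  ] [ 0.4765 -0.274   0.    ]
square_tip 0.96 [342.912 207.984] [ 0.4725 -0.1237  0.078 ]
square_tip 0.2 [420.672 313.824] [0.5178 0.2509 0.078 ]
bottle 0.66 [229.312 180.384] [ 0.6323 -0.4822  0.    ]
dish 0.56 [256.704 288.384] [ 0.7476 -0.0535  0.    ]
dish 0.31 [395.2   289.104] [0.4736 0.1095 0.    ]
beaker 0.75 [490.496 425.808] [0.5246 0.484  0.    ]
beaker 0.49 [345.024 208.416] [ 0.416  -0.2032  0.    ]
top [ 0.4541 -0.0214  1.1587] [ 0.1385 -0.0088 -0.9903]
round_mount 0.78 [278.72  265.584] [0.5551 0.103  0.    ]
round_plate 0.68 [217.472 282.384] [0.5064 0.2452 0.078 ]
round_pad 0.86 [243.072 273.504] [0.5277 0.1806 0.089 ]
round_pad 0.54 [276.48 266.
[... 497 characters left out ...]
 [334.016 192.096] [ 0.7569 -0.0447  0.    ]
driver 0.76 [246.08  201.888] [0.7287 0.1947 0.    ]
beaker 0.71 [493.568 242.688] [ 0.6181 -0.4755  0.    ]
beaker 0.64 [133.312 276.384] [0.5257 0.4877 0.    ]
{'clock': 1.2, 'joint_positions': array([ 1.264 ,  0.3196,  1.5645, -0.    ,  1.2574, -0.02  ]), 'joint_vel': array([ 0.0018,  0.0005,  0.0006, -0.0012, -0.0003, -0.001 ]), 'effort': array([  0.0025, -41.236 , -23.2237,   0.073 ,   0.0381,  -0.    ]), 'position': array([0.1627, 0.5515, 0.214 ]), 'tcp_rot': array([0.1429, 0.9897, 0.    , 0.    ]), 'wrist_force': array([0.0394, 0.3773, 0.4342]), 'moment': array([-0.0257, -0.0292, -0.0704]), 'grip_force': 0.0, 'opening': 0.09107547576948362}
```

View pics/scene0.png

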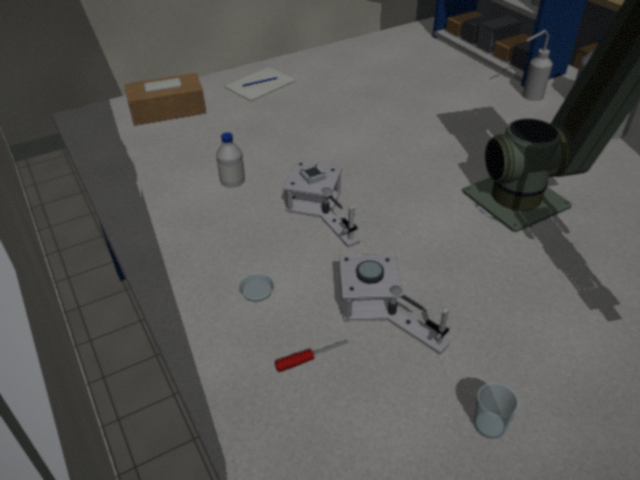

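View pics/top0.png

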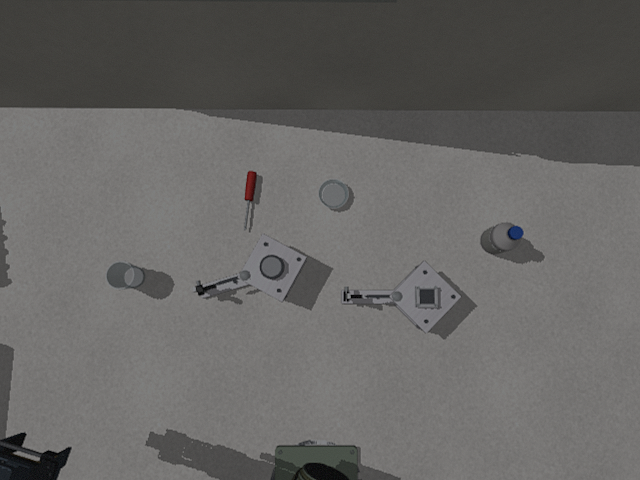

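The scene view shows the round mount at about (370,272), with its pad near (396,291) and the pointer ending at the tab near (427,320). The square mount is at (313,172), away from the work. In the top view the pad is near (244,274) and the tab near (200,288). The networks' marks agree on the pad at about (0.53, 0.182). Next I'll check the wrist camera's geometry.

Run:
```python
from h import *
from scipy.spatial.transform import Rotation as R
np.set_printoptions(precision=4,suppress=True)
s=manip.state(); p=manip.grab_frame("wrist"); T=np.eye(4);T[:3,:3]=R.from_quat(s["tcp_rot"]).as_matrix();T[:3,3]=s["position"]
print(np.linalg.inv(T)@p["T"]); print(p["mtx"]); 
q=manip.grab_frame("top"); print(q["mtx"])
print(atz(q,(272,266),.097),atz(q,(244,274),.089))
```

```text
[[-0.0003 -0.971  -0.239   0.0676]
 [ 1.     -0.0001 -0.0009 -0.0004]
 [ 0.0009 -0.239   0.971  -0.1714]
 [ 0.      0.      0.      1.    ]]
[[418.1329   0.     324.3837]
 [  0.     418.1329 246.4473]
 [  0.       0.       1.    ]]
[[434.8328   0.     329.214 ]
 [  0.     434.8328 243.0367]
 [  0.       0.       1.    ]]
[0.5456 0.109  0.097 ] [0.5265 0.1783 0.089 ]
```

Run:
```python
from scipy.spatial.transform import Rotation as R
import numpy as np
s=np.deg2rad(105.5); m=np.array([np.cos(s),np.sin(s),0])
r=R.from_rotvec(-0.35*m)*R.from_rotvec([0,0,np.deg2rad(105.5-73.57)])
print(m,r.as_rotvec())
```

```text
[-0.26723838  0.96363045  0.        ] [-0.00287728 -0.35452071  0.55152385]
```

>>> carry_out(moves=[0,0,0.11,0.03,-0.03,0,0,0,-0.07,0.22,0.06,-0.06,0,0,0,-0.14,0.33,0.09,-0.09,0,0,0,-0.21,0.44,0.12,-0.12,0,0,0,-0.28,0.55,0.15,-0.15,0,0,0,-0.355,0.55,0.18,-0.18,0,0,0,-0.355,0.55,0.21,-0.21,0,0,0,-0.355,0.55,0.24,-0.24,0,0,0,-0.355,0.55,0.27,-0.27,0,0,0,-0.355,0.55,0.3,-0.3,0,0,0,-0.355,0.55,0.33,-0.33,0,0,0,-0.355,0.55,0.35,-0.355,-0.02,0,0,-0.355,0.55,0.367,-0.372,-0.05,0,0,-0.355,0.55,0.367,-0.372,-0.064,0,0,-0.355,0.55,0.367,-0.372,-0.064,0,0,-0.355,0.55,0.367,-0.372,-0.064,0])

```text
clock: 2.9
position: [0.5298, 0.1797, 0.1504]
tcp_rot: [-0.132, 0.976, 0.025, 0.173]
wrist_force: [0.3, 0.1, 0.2]
opening: 0.0005
grip_force: 0.0
```

Run:
```python
from h import *
np.set_printoptions(precision=4,suppress=True)
p=manip.grab_frame("wrist"); f=p["frame"].copy()
Z=dict(round_plate=.078,round_pad=.089,round_tip=.078,round_index=.051)
for n in Z:
    for s,u in mark(p,n): print(n,s,u,atz(p,u,Z[n]))
cv2.imwrite("pics/w1.png",f); print(p["T"][:3,3]); s=manip.state(); print(s["clock"],s["position"],s["wrist_force"],s["opening"])
```

```text
round_plate 0.78 [198.592 216.192] [0.5471 0.1092 0.078 ]
round_plate 0.24 [224.576 162.   ] [0.5099 0.1191 0.078 ]
round_pad 0.95 [322.368 221.52 ] [0.5253 0.1773 0.089 ]
round_tip 0.77 [459.392 208.32 ] [0.5024 0.2523 0.078 ]
round_index 0.61 [454.72 188.4 ] [0.5018 0.2568 0.051 ]
[0.412  0.1467 0.2883]
3.15 [0.53   0.1802 0.1512] [ 0.4604 -0.146  -0.6661] 0.000802403939801526
```

View pics/w1.png

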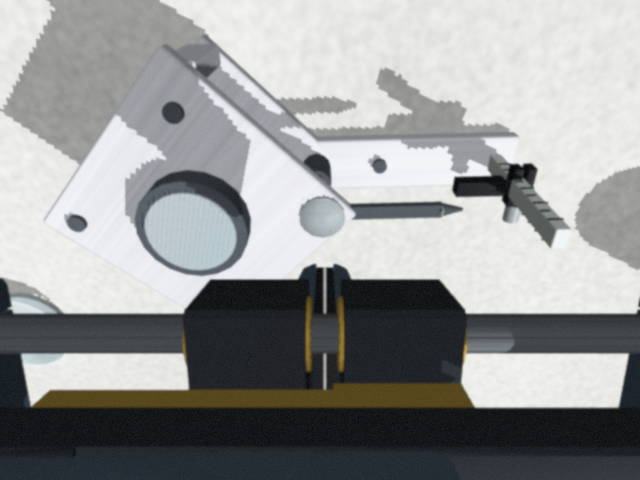

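The pad shows at (322,217), the pointer tip at (462,209) and the tab's end face around (455,187). The centre-to-pad distance comes out at 71 mm and the tip lands where the 150 mm lever predicts. I'll zoom in on the tab to get its height.

Run:
```python
from h import *
np.set_printoptions(precision=4,suppress=True)
p=manip.grab_frame("wrist"); f=p["frame"]
cv2.imwrite("pics/w2.png",cv2.resize(f[150:230,430:550],None,fx=6,fy=6,interpolation=cv2.INTER_CUBIC))
tip=atz(p,(462,209),.078); pad=atz(p,(322,217),.089); c=np.array([.5471,.1092,.078])
d=tip-c; print(tip,np.linalg.norm(d)); d/=np.linalg.norm(d)
pad2=c+.07*d; print(d,pad,pad2)
for z in(.042,.046,.05,.054,.058): print(z,[proj(p,np.array([*(tip+.003*d+w*np.array([d[1],-d[0],0]))[:2],z+h])) for w,h in((0,0),(-.005,.005),(-.005,-.005),(.005,.005))])
```

```text
[0.5029 0.2548 0.078 ] 0.1521694956130643
[-0.2902  0.957   0.    ] [0.5233 0.177  0.089 ] [0.5268 0.1762 0.078 ]
0.042 [array([451.3114, 181.8539]), array([454.4881, 178.0076]), array([450.4746, 171.4804]), array([452.1566, 192.3317])]
0.046 [array([452.9054, 184.5584]), array([456.1652, 180.7352]), array([452.0502, 174.0428]), array([453.7692, 195.1809])]
0.05 [array([454.5395, 187.3309]), array([457.8857, 183.5334]), array([453.6653, 176.6695]), array([455.4227, 198.1021])]
0.054 [array([456.2153, 190.1741]), array([459.6513, 186.4048]), array([455.3213, 179.3628]), array([457.1185, 201.0983])]
0.058 [array([457.9344, 193.0908]), array([461.4638, 189.3525]), array([457.0199, 182.1253]), array([458.8584, 204.1722])]
```

View pics/w2.png

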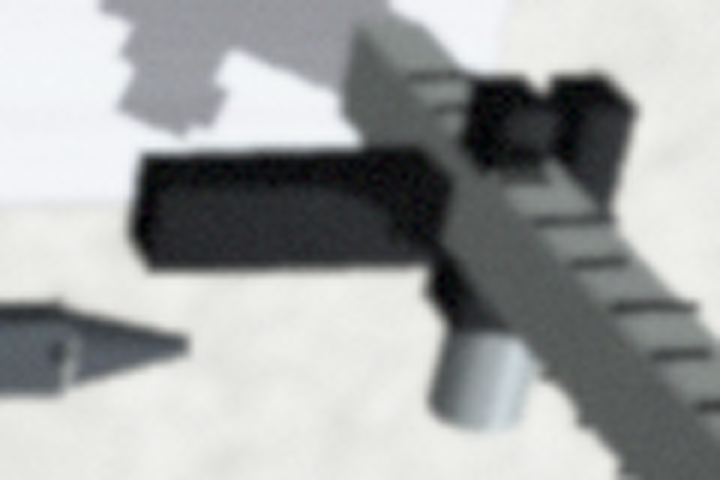

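The tab's middle is about 48–49 mm up, so the tip must drop about 29 mm and the pad about 14 mm. I'll centre over the pad and go down to first contact.

>>> carry_out(moves=[0,0,0,-0.004,-0.002,-0.015,0,0,0,0,-0.004,-0.002,-0.03,0,0,0,0,-0.004,-0.002,-0.042,0,0,0,0,-0.004,-0.002,-0.05,0,0,0,0,-0.004,-0.002,-0.055,0,0,0,0,-0.004,-0.002,-0.058,0,0,0,0,-0.004,-0.002,-0.06,0,0,0,0,-0.004,-0.002,-0.062,0,0,0,0,-0.004,-0.002,-0.064,0,0,0,0,-0.004,-0.002,-0.064,0])

```text
clock: 4.2
position: [0.5259, 0.1781, 0.0866]
tcp_rot: [-0.132, 0.976, 0.025, 0.173]
wrist_force: [-2.8, 1.8, 5.6]
opening: 0.0004
grip_force: 3.1
```

```bash
cat > look.py <<'E'
from h import *
import sys
np.set_printoptions(precision=4,suppress=True)
p=manip.grab_frame("wrist"); f=p["frame"]; s=manip.state()
print(s["clock"],s["position"],s["wrist_force"])
c=np.array([.5265,.1765,.078])-.07*np.array([-.295,.9555,0]); d=np.array([-.295,.9555,0])
for n in("round_tip","round_index","round_pad"): print(n,mark(p,n))
for th in np.arange(0,.26,.04):
    print("tip at z",.078-.15*np.sin(th),proj(p,c+.15*np.cos(th)*d-[0,0,.15*np.sin(th)]))
print("idx .048",proj(p,c+.153*d-[0,0,.03]))
cv2.imwrite(f"pics/{sys.argv[1]}.png",f)
E
python3 look.py w3
```

```text
4.25 [0.5259 0.1781 0.0867] [-2.9742  2.3033  5.252 ]
round_tip [(0.91, array([490.688, 271.488]))]
round_index [(0.71, array([486.528, 250.08 ]))]
round_pad [(0.77, array([322.88, 296.88]))]
tip at z 0.078 [497.9501 285.6983]
tip at z 0.07200159987200487 [493.1941 277.4678]
tip at z 0.0660127959046241 [488.1758 269.6749]
tip at z 0.0600431689066621 [482.9216 262.2984]
tip at z 0.05410226900786311 [477.4553 255.3184]
tip at z 0.04819960038074082 [471.798  248.7158]
tip at z 0.042344606035929815 [465.9688 242.4724]
idx .048 [483.458  248.1809]
```

View pics/w3.png

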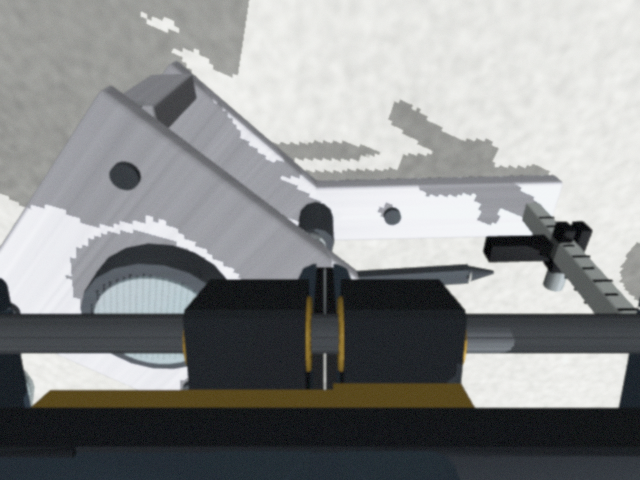

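The fingers are on the dome with about 6 N upward. The tip is at (492,271) and the tab face centre near (487,248), so there are roughly 18 mm of tip travel left. I'll press a further 6 mm, slowly.

>>> carry_out(moves=[0,0,0,0,0,-0.0015,0,0,0,0,0,0,-0.003,0,0,0,0,0,0,-0.0045,0,0,0,0,0,0,-0.006,0,0,0,0,0,0,-0.006,0])

```text
clock: 4.9
position: [0.526, 0.1782, 0.0811]
tcp_rot: [-0.132, 0.976, 0.026, 0.173]
wrist_force: [-5.0, 3.0, 8.8]
opening: 0.0005
grip_force: 4.7
```

```bash
python3 look.py w4
```

```text
4.95 [0.526  0.1782 0.0811] [-4.7717  2.2615  7.868 ]
round_tip [(0.79, array([482.816, 265.104]))]
round_index [(0.62, array([489.6  , 255.504]))]
round_pad [(0.73, array([320.32 , 300.624]))]
tip at z 0.078 [501.9864 293.5767]
tip at z 0.07200159987200487 [497.0058 284.9307]
tip at z 0.0660127959046241 [491.7682 276.754 ]
tip at z 0.0600431689066621 [486.3003 269.0231]
tip at z 0.05410226900786311 [480.6259 261.7155]
tip at z 0.04819960038074082 [474.7666 254.8101]
tip at z 0.042344606035929815 [468.7413 248.2865]
idx .048 [486.6851 254.2594]
```

View pics/w4.png

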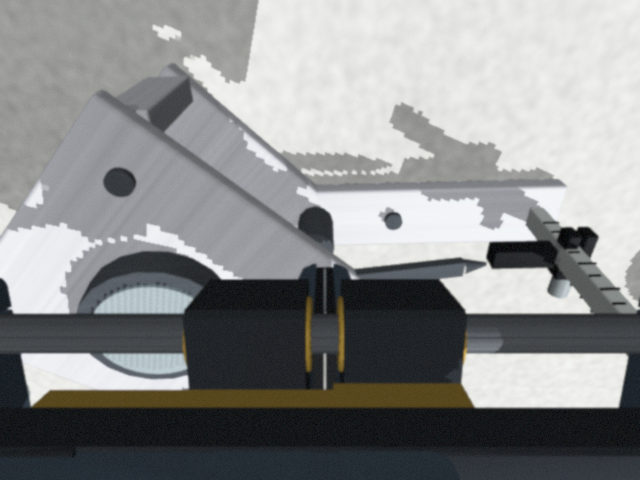

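The tip is at (486,264) and the face centre near (489,254), leaving about 8 mm of tip travel, or just under 4 mm at the pad. I'll press that far and hold briefly before checking.

>>> carry_out(moves=[0,0,0,0,0,-0.001,0,0,0,0,0,0,-0.002,0,0,0,0,0,0,-0.003,0,0,0,0,0,0,-0.0037,0,0,0,0,0,0,-0.0037,0,0,0,0,0,0,-0.0037,0])

```text
clock: 5.7
position: [0.526, 0.1782, 0.0777]
tcp_rot: [-0.132, 0.976, 0.026, 0.174]
wrist_force: [-6.9, 2.8, 10.1]
opening: 0.0004
grip_force: 5.8
```

```bash
python3 look.py w5; python3 -c "
import cv2;f=cv2.imread('pics/w5.png');cv2.imwrite('pics/w5c.png',cv2.resize(f[215:305,430:550],None,fx=6,fy=6,interpolation=cv2.INTER_CUBIC))"
```

```text
5.75 [0.526  0.1782 0.0777] [-6.3926  2.3737 10.3338]
round_tip [(0.83, array([475.904, 260.304]))]
round_index [(0.78, array([490.688, 258.48 ])), (0.71, array([473.472, 259.296]))]
round_pad [(0.73, array([323.904, 294.288]))]
tip at z 0.078 [504.9198 298.5381]
tip at z 0.07200159987200487 [499.7891 289.6256]
tip at z 0.0660127959046241 [494.4055 281.2031]
tip at z 0.0600431689066621 [488.7957 273.2454]
tip at z 0.05410226900786311 [482.9837 265.7283]
tip at z 0.04819960038074082 [476.9909 258.6292]
tip at z 0.042344606035929815 [470.8366 251.9267]
idx .048 [489.0714 258.0712]
```

View pics/w5c.png

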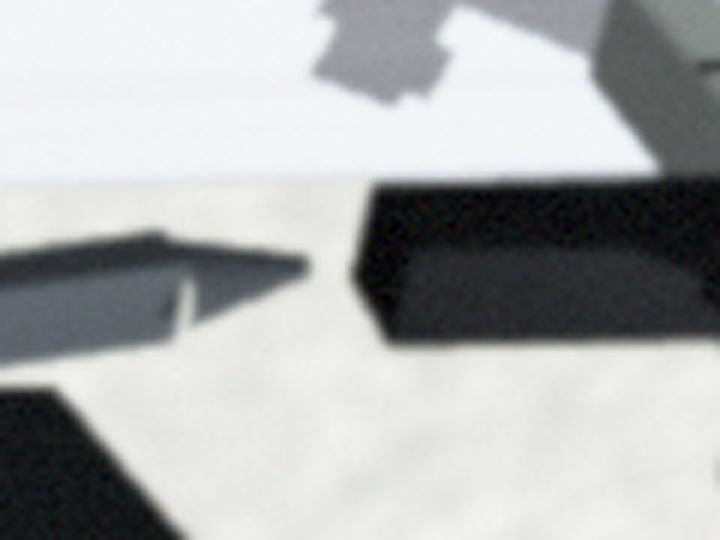

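The tip is at crop row 265 and the tab's face spans rows 185 to 345, with its middle at 265, so they are level. I'll hold for 1.3 s and then lift slowly straight up.

>>> carry_out(moves=[0,0,0,0,0,0,0,0,0,0,0,0,0,0,0,0,0,0,0,0,0,0,0,0,0,0,0,0,0,0,0,0,0,0,0,0,0,0,0,0,0,0,0,0,0,0,0,0,0,0,0,0,0,0,0,0,0,0,0,0,0,0,0,0,0,0,0,0,0,0,0,0,0,0,0,0,0,0,0,0,0,0,0,0,0,0,0,0,0,0,0])

```text
clock: 7.2
position: [0.526, 0.1782, 0.0778]
tcp_rot: [-0.132, 0.976, 0.026, 0.174]
wrist_force: [-6.0, 2.3, 11.6]
opening: 0.0004
grip_force: 5.8
```

>>> carry_out(moves=[0,0,0,0,0,0.002,0,0,0,0,0,0,0.005,0,0,0,0,0,0,0.008,0,0,0,0,0,0,0.011,0,0,0,0,0,0,0.014,0,0,0,0,0,0,0.018,0,0,0,0,0,0,0.025,0,0,0,0,0,0,0.04,0,0,0,0,0,0,0.06,0,0,0,0,0,0,0.074,0,0,0,0,0,0,0.074,0,0,0,0,0,0,0.074,0,0,0,0,0,0,0.074,0,0,0,0,0,0,0.074,0])

```text
clock: 8.6
position: [0.525, 0.1773, 0.1492]
tcp_rot: [-0.132, 0.976, 0.025, 0.172]
wrist_force: [-0.5, -0.6, -0.8]
opening: 0.0001
grip_force: 0.0
```

```bash
python3 look.py w6
```

```text
8.65 [0.5252 0.1774 0.1493] [ 0.7855 -0.2657  0.3394]
round_tip [(0.65, array([462.08 , 218.112]))]
round_index [(0.71, array([456.768, 195.504]))]
round_pad [(0.66, array([321.28 , 232.608]))]
tip at z 0.078 [460.8092 218.5887]
tip at z 0.07200159987200487 [457.82   213.5007]
tip at z 0.0660127959046241 [454.553  208.6334]
tip at z 0.0600431689066621 [451.0293 203.981 ]
tip at z 0.05410226900786311 [447.2683 199.5376]
tip at z 0.04819960038074082 [443.2881 195.2973]
tip at z 0.042344606035929815 [439.1053 191.2541]
idx .048 [452.6551 194.8895]
```

View pics/w6.png

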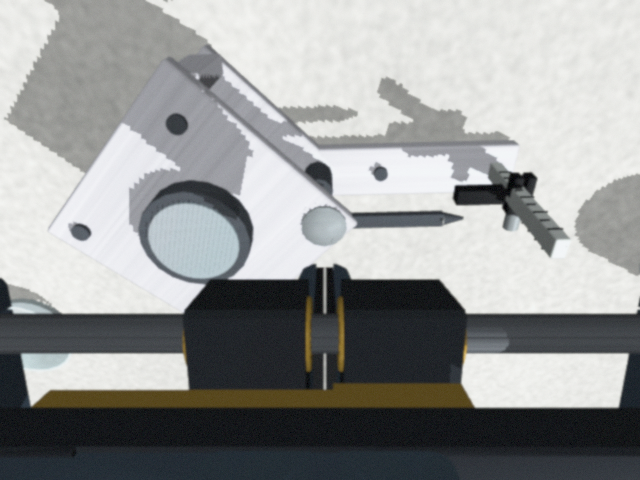

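The tip is back at (462,218), which is where its 78 mm rest height projects. The tab is undisturbed and the fingers are clear of everything.

```bash
python3 -c "
from cell import manip; print(manip.finish_job())"
```

```text
the job is handed in; nothing more can be done
None
```

I pressed the round mount's pad until the pointer looked level with the index tab, held it there for about 1.5 s at roughly 12 N, let it spring fully back up, and handed the job in; no verdict was shown.

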